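# Unlock the bonding press and hold its plunger at the mark

## Task

A petri dish with a freshly glued lid lies in the small bonding press. Slide the press's transport lock by its upright fin all the way out to its end stop, then press the palm knob down with the fingertips by 12 mm, so that the pointer on the plunger stands between the two ribs of the scale post and the rubber foot clamps the dish; do not press past the lower rib, leave the lock out and the things around the press alone. The job finishes while you are still holding the knob pressed at that mark: do not let it go.

Things in the scene. Friction and masses are not known exactly. Their poses are not given: they have to be found in the camera images.
- press: Bonding press, fixed to the worktop: base plate 140 (x) x 160 (y) x 12 mm, two columns at y = +-58 mm, aluminium bridge 62 mm in x, y = -66 to +128 mm, top at z = 100 mm. Origin: centre of the base's underside, below the plunger (x = y = 0); at yaw 0 x points away from the robot; y runs along the bridge towards the lock's end stop (block at y = 119 to 126 mm, up to z = 116 mm); z up.
- lock (a joint): Transport lock, a steel fork slide on the bridge: 0 = fully under the plunger's collar, 0.035 m = out against its end stop; slides along the press's +y, friction about 1.5 N, stays where it is left. Below about 0.024 it blocks the plunger (3 mm of play only). It starts between 0 and 0.012.
- lock_grip (a point): Centre of the top edge of the lock's upright black fin: 12 mm thick (press y), 32 mm wide (press x), standing 29 mm above the slide (slide top z = 121 mm, fin top z = 150 mm). At lock = 0 it lies at press (0, 68, 150) mm and it moves with the lock. 42 mm of free space between fin and knob.
- plunger (a joint): Travel of the spring plunger downwards: 0 = up, 0.012 m = at the mark (pointer midway between the ribs; wholly between them from 0.009 to 0.015), 0.022 m = hard stop. About 3 N start it moving, about 10 N hold it at 0.012 (foot on the dish), about 16 N at the stop. Springs back up when released.
- knob_top (a point): Centre of the flat top of the black palm knob (40 mm diameter, 18 mm high) on the plunger: press (0, 0, 168) mm when up; moves down with it. From the plunger's collar (radius 16 mm, z = 124 to 132 mm when up) a black pointer, 3 mm thick, reaches towards the scale post (its mid-height z = 128 mm when up).
- foot: Round rubber pressing foot, 52 mm diameter, sprung below the plunger; its underside is 32 mm above the worktop when up and meets the dish after 5 mm of plunger travel, then pushes with about 4 N at 12 mm. Origin at the press's origin height, on the plunger axis.
- dish: Petri dish with lid, 89 mm diameter, 15 mm high, loose between four short pins on the base plate below the foot; its underside is 12 mm above the worktop. Origin: centre of its underside.
- bottle: White square reagent bottle, 45 x 56 x 141 mm, standing behind the press; bystander. Origin: centre of underside.
- rotor: Black round spare rotor, 79 mm diameter, 26 mm high; bystander. Origin: centre of underside.
- tape: Roll of label tape lying flat, 78 mm diameter, 19 mm high; bystander. Origin: centre of underside.
- tipbox: Pipette tip box with clear lid, 88 x 122 x 65 mm; bystander. Origin: centre of underside.
- scale_mark (a point): Mark on the square scale post (12 mm, top z = 143 mm) on the bridge at press y = -58 mm: the point midway between its two black ribs, which project towards the robot side and leave 9 mm clear (z = 111.5 to 120.5 mm).
Things that resemble listed ones, but are neither listed nor needed, are in the scene too. What is shaped like the dish but red is not meant.

How it is judged:
By the outcome, as a careful person would: the job done as asked, in the order asked, and still so for the second after the job is handed in, while the arm keeps its last pose, push and grip.
It also fails if it takes over 43 s, if anything falls off the work surface, if the arm or the gripper's body presses on something with over 40 N, if the wrist force passes 120 N, or if a joint passes its speed limit or range.

## Robot

A 7-joint arm with a two-finger parallel gripper is mounted at the origin on a cart in front of the work surface, level with it; the furniture and walls round the work are solid. World frame = base frame: x ahead of the robot, y to its left, z up, the work surface at z = 0. Lengths are in m, angles in rad, forces in N, time in s.
With the tool pointing down it reaches from about 0.425 to 0.875 m from the base axis. Payload 9.9 kg.
Tool frame: the origin (TCP) lies at the very end of the fingers, on their centre line; the grasp point (between the pads) lies 19 mm behind it (r.grasp_offset is the distance from the TCP to the grasp point, in m); z points along the fingers, y is the line along which they close (so a half turn about z gives the same grasp; the last joint's range is limited). The gripper opens to 85 mm and grips with 20 to 120 N. Pads are 22 mm wide; open, the fingers measure 114 mm over their backs; the gripper's body (76 mm by 85 mm) begins 54 mm behind the grasp point. The pads swing forward as they close: fully open they stand 13 mm farther back than shut.
Start: joints at [1.249, 0.576, 0.025, 1.437, -0.015, 1.129, -0.057], TCP at [0.159, -0.656, 0.231] pointing down, gripper open.
Joint ranges: [-2.76, 2.76], [-0.34, 2.15], [-1.52, 1.57], [0.19, 2.46], [-1.09, 4.23], [0.17, 1.99], [-2.82, 2.82]. Speed limits (rad/s): [2.22, 2.22, 3.01, 3.01, 3.14, 3.14, 3.14].

## Interface

Orientations are given as a 3x3 rotation matrix whose columns are the frame's x, y, z axes.
In Python, from workcell import r, viewer gives the robot as it stands. The module is installed in compiled form; this text tells all that it offers.
- The arm moves only by the tool servo_tool, never from a script. Its argument "rows" is a list of rows, each a list of 7 numbers: the shift along the tool's x, y, z in units of 30 mm (1.0 is 30 mm), then the turn, a rotation vector about the tool's x, y, z in rad, then the finger opening in mm, from 0 to 85.4. A call has 1 to 12 rows; each row shifts and turns the commanded pose from where the row before left it, along the tool's axes as they then stand; what a row does not reach is not made up. A row lasts 1/10 s, in which the tool goes at most 50 mm and 8.59 degrees, less where a joint would pass 70% of its speed; a pose out of reach is approached as far as the arm can. A call is refused whole if a number of a shift passes 1 or a number of a turn 0.15, either way. A call with a gripper value outside its range is refused whole. The fingers move at their own pace and stop on an object; "force" is the grip in N (left out, the last holds). Time passes only in rows, so rows that do not move let the fingers close. It gives the time, the measured TCP pose, the force, the opening and the grip force at its end, in the units of the state.
- r.get_state(): the state, without advancing time (a new reading comes with each control period).
- viewer.snapshot(name): name is "scene" or "top"; returns a dict with "image" (420x560x3 uint8, red, green, blue), "depth" (420x560 float32, m along the optical axis (not along the pixel's ray), 0 where there is no reading), "K" (3x3 intrinsics, pixels), "view" (4x4, takes a point from world to camera coordinates). Camera axes: x right, y up, looking along -z (the intrinsics and any distortion apply to the point x, -y, -z); pixel columns grow to the right and rows downward; lengths in m; the calibration is good to about 2 mm. A picture is of the moment at which its call begins.
- r.hand_in(): hands the job in; it is judged then, once.
The state is a dict: "t": time; "q": joint angles; "joint_vel": joint speeds; "joint_efforts": joint torques, N m; "eef_pos": TCP position; "ee_rot": TCP orientation; "wrist_force": force on the tool from outside, world axes, zero at the start; "moment": the same for the moment, N m; "gripper_width": finger opening in m; "grip_force": force on a finger pad.
Only numpy, scipy, OpenCV 4.12 (cv2) and the standard library are available. Lean on these libraries where they do the work, as an engineer would, in place of code of your own. Each camera call takes 0.05 s, during which the arm holds its last target. There are 200 camera calls.

## Working session

There is one attempt and no reset: what is moved stays moved. The work goes in short steps, Python scripts to look and compute and a tool call to move; the robot and the scene stay as the last step left them, time stands still between calls to the robot, and variables do not carry over. Pictures are saved under pics/ and viewed, at most 10 in all, crops included, and the job is handed in when it is done.

Besides the shell and the picture viewer there is one more tool, called after "Call:" as name(argument=value, ...), one argument or row to a line, values as JSON. servo_tool: Moves the arm, as the interface text tells. Its arguments: {"type":"object","properties":{"rows":{"type":"array"},"force":{"type":"number"}},"required":["rows"]}

```bash
mkdir -p pics
cat > h.py <<'E'
import numpy as np, cv2
from workcell import r, viewer
def snap(n):
    s=viewer.snapshot(n); 
    d=s['depth']; K=s['K']; V=s['view']
    v,u=np.mgrid[:420,:560]
    X=(u-K[0,2])/K[0,0]*d; Y=-(v-K[1,2])/K[1,1]*d
    P=np.stack([X,Y,-d,np.ones_like(d)],-1)@np.linalg.inv(V).T
    s['P']=np.where(d[...,None]>0,P[...,:3],np.nan); return s
def save(n,im,sc=1):
    cv2.imwrite('pics/'+n,cv2.resize(im[...,::-1],None,fx=sc,fy=sc,interpolation=cv2.INTER_CUBIC))
E
python3 - <<'E'
from h import *
for n in('scene','top'):
    s=snap(n); np.savez(n,**s); save(n+'0.png',s['image'],1.4); print(s['K'],s['view'])
st=r.get_state(); print(st['t'],st['eef_pos'],st['ee_rot'],st['wrist_force'])
E
```

```text
[[443.75823348   0.         271.4719373 ]
 [  0.         443.75823348 209.48285492]
 [  0.           0.           1.        ]] [[-0.79061703 -0.6120229  -0.0187795   0.40634619]
 [ 0.45994955 -0.61385379  0.64158392 -0.45998652]
 [-0.40419192  0.49860955  0.76682293 -0.90745457]
 [ 0.          0.          0.          1.        ]]
[[468.28605492   0.         288.96738449]
 [  0.         468.28605492 211.036498  ]
 [  0.           0.           1.        ]] [[ 0.00718145 -0.99991233 -0.01112476 -0.13273617]
 [ 0.99761127  0.00639969  0.06878076 -0.60367078]
 [-0.06870353 -0.01159213  0.99756977 -1.43214456]
 [ 0.          0.          0.          1.        ]]
0.1 [ 0.15891512 -0.65559271  0.23051557] [[ 9.71850788e-01  2.35596805e-01 -4.36970772e-04]
 [ 2.35597198e-01 -9.71849664e-01  1.48038546e-03]
 [-7.58958134e-05 -1.54166286e-03 -9.99998809e-01]] [-0.28114021  0.56821493  0.83406994]
```

View pics/scene0.png

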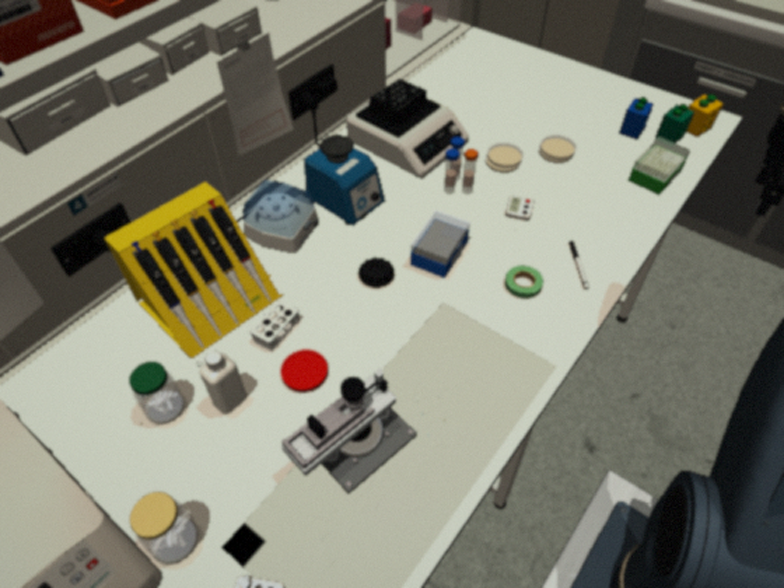

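View pics/top0.png

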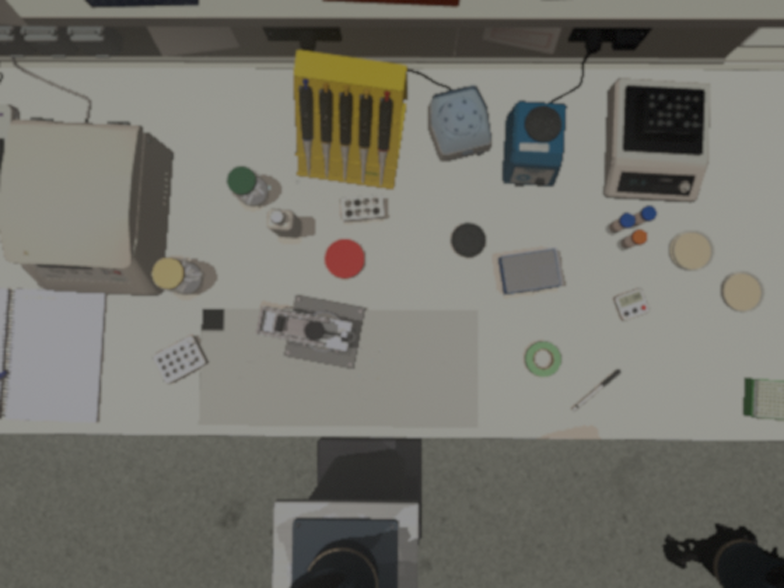

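The top view shows the press: knob at (315,330) and black fin at (281,326), with the bridge running to the left and slightly up. The scene view shows the knob at (352,390), fin at (316,425) and scale post at (380,382). Possible confusions:
- **Fin:** the scale post or pointer at scene (380,382).
- **Knob:** the rotor at (376,272) and the balance knob at (338,148).
- **Dish:** the red dish at (304,370).

I choose the fin and knob on the bridge.

Run:
```python
from h import *
s=np.load('scene.npz'); t=np.load('top.npz')
save('crop1.png',s['image'][255:360,190:310],5)
A=[]
for n,d,box in(('s',s,(190,310,255,360)),('t',t,(175,270,200,270))):
    P=d['P'];I=d['image'].astype(int)
    u0,u1,v0,v1=box; p=P[v0:v1,u0:u1].reshape(-1,3); c=I[v0:v1,u0:u1].reshape(-1,3).sum(1)
    for nm,zl,zh in(('knob',.160,.176),('fin',.144,.156),('slide',.117,.126),('bridge',.095,.105)):
        m=(p[:,2]>zl)&(p[:,2]<zh); q=p[m]
        if len(q)<3: print(n,nm,len(q));continue
        if nm=='knob':
            (cx,cy),rad=cv2.minEnclosingCircle(q[:,:2].astype(np.float32)); print('circ',cx,cy,rad)
        b=cv2.minAreaRect((q[:,:2]*1000).astype(np.float32))
        print(n,nm,len(q),q.mean(0).round(4),np.median(q,0).round(4),b)
    if n=='t':
        m=(p[:,2]>.008)&(p[:,2]<.016);print('base',cv2.minAreaRect((p[m][:,:2]*1000).astype(np.float32)))
```

```text
circ 0.5222530364990234 0.05347626283764839 0.020543545484542847
s knob 248 [0.5223 0.055  0.1668] [0.522  0.0549 0.1671] ((522.7166748046875, 53.713260650634766), (39.47293472290039, 37.694026947021484), 76.52024841308594)
s fin 99 [0.534  0.1212 0.1488] [0.5334 0.1289 0.1488] ((522.1052856445312, 66.60346984863281), (140.62747192382812, 31.595674514770508), 77.16486358642578)
s slide 483 [0.5288 0.0968 0.1206] [0.5283 0.0987 0.1205] ((526.4656982421875, 84.89903259277344), (191.0409393310547, 41.23759078979492), 75.33451080322266)
s bridge 842 [0.5194 0.0842 0.0994] [0.5146 0.0743 0.0993] ((528.0836181640625, 84.59748840332031), (193.4879150390625, 62.138404846191406), 79.81352996826172)
circ 0.5227392911911011 0.051180239766836166 0.019963040947914124
t knob 159 [0.523 0.051 0.168] [0.5236 0.0502 0.168 ] ((522.3872680664062, 51.530296325683594), (36.234779357910156, 37.582977294921875), 0.38445809483528137)
t fin 61 [0.5341 0.1061 0.149 ] [0.5347 0.1239 0.1491] ((527.16455078125, 59.80622863769531), (145.14532470703125, 31.45719337463379), 81.92990112304688)
t slide 237 [0.5316 0.0988 0.1213] [0.5326 0.1002 0.1213] ((527.5430908203125, 81.56863403320312), (190.0783233642578, 52.003074645996094), 78.74256896972656)
t bridge 591 [0.5263 0.0679 0.1001] [0.5279 0.0394 0.1002] ((528.29296875, 80.42632293701172), (191.03750610351562, 61.846832275390625), 79.76292419433594)
base ((531.22216796875, 80.71923828125), (215.0337371826172, 295.5926513671875), 0.36714813113212585)
```

View pics/crop1.png

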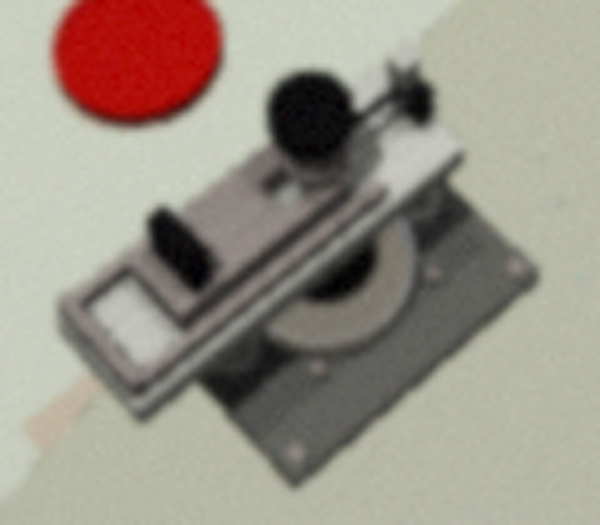

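```bash
cat > plan.py <<'E'
from h import *
from scipy.spatial.transform import Rotation as R
def plan(target,yaw=None,n=12,g=0):
    st=r.get_state(); p=np.array(st['eef_pos']); M=np.array(st['ee_rot'])
    if yaw is None: w=np.zeros(3)
    else:
        c,s=np.cos(yaw),np.sin(yaw); T=np.array([[c,s,0],[s,-c,0],[0,0,-1.]])
        w=R.from_matrix(M.T@T).as_rotvec()
    d=(np.array(target)-p)/n/.03
    for i in range(n):
        print((M@R.from_rotvec(w*i/n).as_matrix()).T.dot(d).round(2).tolist(),(w/n).round(3).tolist())
    print('t',st['t'],p.round(4),'F',np.round(st['wrist_force'],2),'yaw',np.arctan2(M[1,0],M[0,0]),M[:,2].round(3))
E
python3 -c "
from plan import *
plan([.45,-.38,.25],.7,12)"
```

```text
[0.97, -0.55, -0.05] [-0.0, -0.0, -0.039]
[0.99, -0.52, -0.05] [-0.0, -0.0, -0.039]
[1.01, -0.48, -0.05] [-0.0, -0.0, -0.039]
[1.02, -0.44, -0.05] [-0.0, -0.0, -0.039]
[1.04, -0.4, -0.05] [-0.0, -0.0, -0.039]
[1.05, -0.36, -0.05] [-0.0, -0.0, -0.039]
[1.07, -0.32, -0.05] [-0.0, -0.0, -0.039]
[1.08, -0.28, -0.05] [-0.0, -0.0, -0.039]
[1.09, -0.23, -0.05] [-0.0, -0.0, -0.039]
[1.1, -0.19, -0.05] [-0.0, -0.0, -0.039]
[1.1, -0.15, -0.05] [-0.0, -0.0, -0.039]
[1.11, -0.11, -0.05] [-0.0, -0.0, -0.039]
t 0.1 [ 0.1589 -0.6556  0.2305] F [-0.28  0.57  0.83] yaw 0.23783301908520094 [-0.     0.001 -1.   ]
```

Call:
servo_tool(
  rows=[
    [0.95, -0.55, -0.05, 0, 0, -0.04, 0],
    [0.97, -0.52, -0.05, 0, 0, -0.04, 0],
    [1, -0.48, -0.05, 0, 0, -0.04, 0],
    [1, -0.44, -0.05, 0, 0, -0.04, 0],
    [1, -0.4, -0.05, 0, 0, -0.04, 0],
    [1, -0.36, -0.05, 0, 0, -0.04, 0],
    [1, -0.32, -0.05, 0, 0, -0.04, 0],
    [1, -0.28, -0.05, 0, 0, -0.04, 0],
    [1, -0.23, -0.05, 0, 0, -0.04, 0],
    [1, -0.19, -0.05, 0, 0, -0.04, 0],
    [1, -0.15, -0.05, 0, 0, -0.04, 0],
    [1, -0.11, -0.05, 0, 0, -0.04, 0],
  ],
  force=30,
)

```text
t: 1.3
eef_pos: [0.4305, -0.3874, 0.2491]
ee_rot: [[0.752, 0.659, -0.001], [0.659, -0.752, 0.0], [-0.0, -0.001, -1.0]]
wrist_force: [0.7, -0.2, -0.8]
gripper_width: 0.0
grip_force: 0.0
```

```bash
python3 -c "
from plan import *
plan([.515,-.06,.24],1.393,12)"
```

```text
[0.78, -0.53, 0.03] [-0.0, -0.0, -0.056]
[0.8, -0.48, 0.03] [-0.0, -0.0, -0.056]
[0.83, -0.44, 0.03] [-0.0, -0.0, -0.056]
[0.85, -0.39, 0.03] [-0.0, -0.0, -0.056]
[0.87, -0.34, 0.03] [-0.0, -0.0, -0.056]
[0.89, -0.29, 0.03] [-0.0, -0.0, -0.056]
[0.91, -0.24, 0.03] [-0.0, -0.0, -0.056]
[0.92, -0.19, 0.03] [-0.0, -0.0, -0.056]
[0.93, -0.14, 0.03] [-0.0, -0.0, -0.056]
[0.94, -0.09, 0.03] [-0.0, -0.0, -0.056]
[0.94, -0.04, 0.03] [-0.0, -0.0, -0.056]
[0.94, 0.02, 0.03] [-0.0, -0.0, -0.056]
t 1.3 [ 0.4305 -0.3874  0.2491] F [ 0.69 -0.16 -0.84] yaw 0.7195228794320538 [-0.001  0.    -1.   ]
```

Call:
servo_tool(
  rows=[
    [0.78, -0.53, 0.03, 0, 0, -0.056, 0],
    [0.8, -0.48, 0.03, 0, 0, -0.056, 0],
    [0.83, -0.44, 0.03, 0, 0, -0.056, 0],
    [0.85, -0.39, 0.03, 0, 0, -0.056, 0],
    [0.87, -0.34, 0.03, 0, 0, -0.056, 0],
    [0.89, -0.29, 0.03, 0, 0, -0.056, 0],
    [0.91, -0.24, 0.03, 0, 0, -0.056, 0],
    [0.92, -0.19, 0.03, 0, 0, -0.056, 0],
    [0.93, -0.14, 0.03, 0, 0, -0.056, 0],
    [0.94, -0.09, 0.03, 0, 0, -0.056, 0],
    [0.94, -0.04, 0.03, 0, 0, -0.056, 0],
    [0.94, 0.02, 0.03, 0, 0, -0.056, 0],
  ],
)

```text
t: 2.5
eef_pos: [0.5153, -0.0605, 0.2382]
ee_rot: [[0.178, 0.984, -0.001], [0.984, -0.178, -0.0], [-0.0, -0.001, -1.0]]
wrist_force: [0.5, -0.1, -0.3]
gripper_width: 0.0001
grip_force: 0.0
```

Run:
```python
from plan import *
yaw=-.1785; c,s_=np.cos(yaw),np.sin(yaw); A=np.array([[c,s_],[-s_,c]])
for n,O in(('scene',(.5228,.054)),('top',(.5228,.0503))):
    d=np.load(n+'.npz'); p=d['P'].reshape(-1,3); q=(p[:,:2]-O)@A.T*1000; z=p[:,2]*1000
    m=(abs(q[:,0])<60)&(abs(q[:,1])<140)
    for nm,a,b,y0,y1 in(('knob',162,175,-25,25),('fin',144,156,55,95),('finall',128,156,45,95),('bridge',95,105,-140,140),('stop',113,119,110,135)):
        k=m&(z>a)&(z<b)&(q[:,1]>y0)&(q[:,1]<y1); print(n,nm,k.sum(),np.percentile(q[k],[2,50,98],axis=0).round(1).tolist(), z[k].mean().round(1))
st=r.get_state();print(st['eef_pos'],st['t'])
```

```text
scene knob 239 [[-17.7, -17.6], [-0.4, 0.4], [17.4, 18.1]] 167.0
scene fin 91 [[-15.5, 69.7], [-0.9, 76.3], [14.6, 82.5]] 148.7
scene finall 126 [[-15.7, 69.8], [-3.0, 77.4], [14.2, 82.4]] 145.0
scene bridge 842 [[-30.2, -62.3], [-11.0, 17.7], [26.4, 126.3]] 99.4
scene stop 78 [[-25.8, 116.8], [-1.5, 122.0], [25.6, 125.4]] 115.4
top knob 156 [[-17.5, -16.9], [0.0, 0.4], [17.3, 17.7]] 168.1
top fin 52 [[-14.3, 71.1], [0.3, 76.7], [15.4, 82.5]] 149.5
top finall 65 [[-15.1, 70.5], [0.0, 75.0], [15.2, 82.5]] 146.9
top bridge 591 [[-30.4, -62.9], [2.0, -11.2], [30.4, 120.4]] 100.1
top stop 39 [[-26.8, 117.2], [-3.0, 123.2], [25.6, 127.1]] 115.7
[ 0.51530827 -0.06045032  0.23824748] 2.5
```

Call:
servo_tool(
  rows=[
    [0.87, -0.07, 0, 0, 0, 0, 0],
    [0.87, -0.07, 0, 0, 0, 0, 0],
    [0.87, -0.07, 0, 0, 0, 0, 0],
    [0.87, -0.07, 0, 0, 0, 0, 0],
    [0.87, -0.07, 0, 0, 0, 0, 0],
    [0.87, -0.07, 0, 0, 0, 0, 0],
    [0, 0, 0, 0, 0, 0, 0],
    [0, 0, 0.6, 0, 0, 0, 0],
    [0, 0, 0.6, 0, 0, 0, 0],
  ],
)

```text
t: 3.4
eef_pos: [0.5313, 0.0943, 0.2021]
ee_rot: [[0.18, 0.984, 0.001], [0.984, -0.18, -0.0], [-0.0, 0.001, -1.0]]
wrist_force: [-0.1, -0.4, 0.2]
gripper_width: 0.0001
grip_force: 0.0
```

Run:
```python
from h import *
s=snap('scene'); save('s2.png',s['image'][235:365,180:330],4)
print(r.get_state()['eef_pos'])
```

```text
[0.5297544  0.09358997 0.19916191]
```

View pics/s2.png

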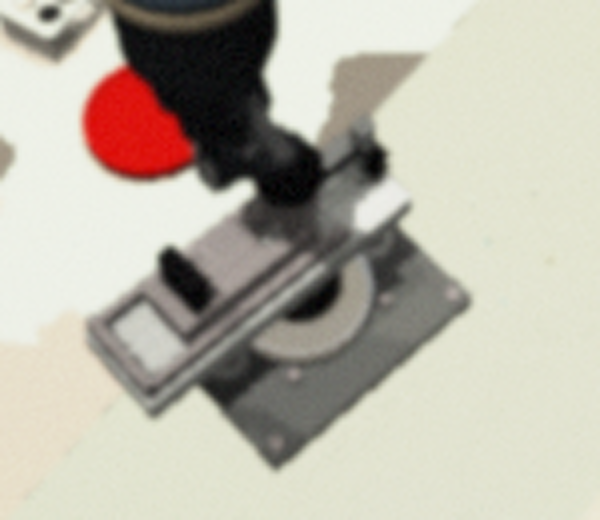

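The picture shows the fingertips at (210,180), just beyond the knob at (285,175) and clear of the fin at (185,280). Next I descend into the gap.

Call:
servo_tool(
  rows=[
    [0.08, 0, 0.44, 0, 0, 0, 0],
    [0, 0, 0.44, 0, 0, 0, 0],
    [0, 0, 0.44, 0, 0, 0, 0],
    [0, 0, 0.44, 0, 0, 0, 0],
    [0, 0, 0.44, 0, 0, 0, 0],
    [0, 0, 0, 0, 0, 0, 0],
    [0, 0, 0, 0, 0, 0, 0],
  ],
)

```text
t: 4.15
eef_pos: [0.5318, 0.0971, 0.1367]
ee_rot: [[0.18, 0.984, -0.0], [0.984, -0.18, 0.0], [0.0, -0.0, -1.0]]
wrist_force: [0.2, 1.2, 0.7]
gripper_width: -0.0002
grip_force: 0.0
```

Call:
servo_tool(
  rows=[
    [0.12, 0, 0.1, 0, 0, 0, 0],
    [0.12, 0, 0, 0, 0, 0, 0],
    [0.12, 0, 0, 0, 0, 0, 0],
    [0.12, 0, 0, 0, 0, 0, 0],
    [0.12, 0, 0, 0, 0, 0, 0],
    [0.12, 0, 0, 0, 0, 0, 0],
    [0.12, 0, 0, 0, 0, 0, 0],
    [0.12, 0, 0, 0, 0, 0, 0],
    [0, 0, 0, 0, 0, 0, 0],
  ],
)

```text
t: 5.05
eef_pos: [0.5369, 0.1263, 0.1335]
ee_rot: [[0.179, 0.984, 0.0], [0.984, -0.179, 0.001], [0.001, 0.0, -1.0]]
wrist_force: [-0.3, -0.2, -0.4]
gripper_width: -0.0003
grip_force: 0.0
```

Call:
servo_tool(
  rows=[
    [0.07, 0, 0, 0, 0, 0, 0],
    [0.07, 0, 0, 0, 0, 0, 0],
    [0, 0, 0, 0, 0, 0, 0],
  ],
)

```text
t: 5.35
eef_pos: [0.5376, 0.13, 0.1334]
ee_rot: [[0.18, 0.984, -0.0], [0.984, -0.18, 0.0], [0.0, -0.0, -1.0]]
wrist_force: [0.3, 0.4, -0.2]
gripper_width: 0.0002
grip_force: 0.0
```

Call:
servo_tool(
  rows=[
    [0.08, 0, 0, 0, 0, 0, 0],
    [0.08, 0, 0, 0, 0, 0, 0],
  ],
)

```text
t: 5.55
eef_pos: [0.5384, 0.1343, 0.1335]
ee_rot: [[0.18, 0.984, -0.0], [0.984, -0.18, -0.0], [-0.0, -0.0, -1.0]]
wrist_force: [0.6, -1.1, -0.3]
gripper_width: -0.0
grip_force: 0.8
```

Run:
```python
from h import *
s=snap('scene'); save('s3.png',s['image'][235:365,180:330],4)
st=r.get_state();print(st['eef_pos'],st['wrist_force'])
```

```text
[0.53845097 0.1349092  0.13346829] [ 0.48527344 -1.19061717 -1.53167156]
```

View pics/s3.png

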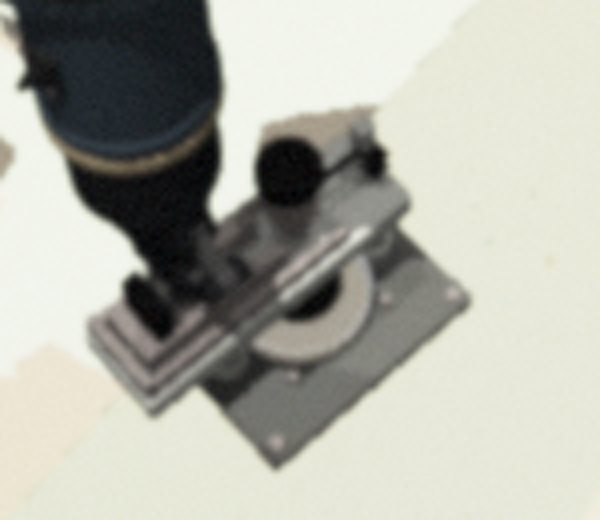

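The fin has moved from (185,280) to (150,305), and a narrow gap to the end stop is left. I continue with small pushes until the force rises.

Call:
servo_tool(
  rows=[
    [0.04, 0, 0, 0, 0, 0, 0],
    [0.04, 0, 0, 0, 0, 0, 0],
    [0, 0, 0, 0, 0, 0, 0],
  ],
)

```text
t: 5.9
eef_pos: [0.5389, 0.137, 0.1335]
ee_rot: [[0.18, 0.984, 0.0], [0.984, -0.18, 0.0], [0.0, -0.0, -1.0]]
wrist_force: [0.1, -1.0, -0.3]
gripper_width: 0.0
grip_force: 0.3
```

Call:
servo_tool(
  rows=[
    [0.04, 0, 0, 0, 0, 0, 0],
    [0.04, 0, 0, 0, 0, 0, 0],
    [0, 0, 0, 0, 0, 0, 0],
  ],
)

```text
t: 6.2
eef_pos: [0.5389, 0.1372, 0.1334]
ee_rot: [[0.181, 0.983, -0.001], [0.983, -0.181, -0.003], [-0.003, -0.001, -1.0]]
wrist_force: [-1.3, -6.9, 2.7]
gripper_width: 0.0001
grip_force: 3.7
```

Call:
servo_tool(
  rows=[
    [0.05, 0, 0, 0, 0, 0, 0],
    [0, 0, 0, 0, 0, 0, 0],
  ],
)

```text
t: 6.4
eef_pos: [0.5389, 0.1373, 0.1334]
ee_rot: [[0.182, 0.983, -0.002], [0.983, -0.182, -0.004], [-0.005, -0.001, -1.0]]
wrist_force: [-2.4, -12.3, 5.1]
gripper_width: 0.0001
grip_force: 5.8
```

Call:
servo_tool(
  rows=[
    [-0.25, 0, 0, 0, 0, 0, 0],
    [-0.25, 0, 0, 0, 0, 0, 0],
    [0, 0, -0.5, 0, 0, 0, 0],
    [0, 0, -0.6, 0, 0, 0, 0],
    [0, 0, -0.6, 0, 0, 0, 0],
    [0, 0, -0.6, 0, 0, 0, 0],
    [-0.5, 0, 0, 0, 0, 0, 0],
    [-0.5, 0, 0, 0, 0, 0, 0],
    [-0.5, 0, 0, 0, 0, 0, 0],
    [-0.5, 0, 0, 0, 0, 0, 0],
    [-0.5, 0, 0, 0, 0, 0, 0],
    [0, 0, 0, 0, 0, 0, 0],
  ],
)

```text
t: 7.6
eef_pos: [0.5228, 0.0489, 0.2021]
ee_rot: [[0.184, 0.983, -0.001], [0.983, -0.184, -0.001], [-0.002, -0.001, -1.0]]
wrist_force: [0.2, -0.4, 0.6]
gripper_width: 0.0001
grip_force: 0.0
```

Call:
servo_tool(
  rows=[
    [0, 0, 0, 0, 0, 0, 0],
    [0, 0, 0, 0, 0, 0, 0],
  ],
)

```text
t: 7.8
eef_pos: [0.5235, 0.0528, 0.2025]
ee_rot: [[0.179, 0.984, 0.0], [0.984, -0.179, 0.001], [0.001, 0.0, -1.0]]
wrist_force: [-0.5, 0.2, 0.8]
gripper_width: -0.0
grip_force: 0.0
```

Run:
```python
from plan import *
s=snap('scene'); save('s4.png',s['image'][235:365,180:330],4)
plan([.5228,.052,.171],1.393,4)
```

```text
[-0.01, -0.0, 0.26] [0.0, -0.0, -0.001]
[-0.01, -0.0, 0.26] [0.0, -0.0, -0.001]
[-0.01, -0.0, 0.26] [0.0, -0.0, -0.001]
[-0.01, -0.0, 0.26] [0.0, -0.0, -0.001]
t 7.85 [0.5235 0.0529 0.2025] F [ 0.    0.18 -0.19] yaw 1.3909131595615576 [ 0.     0.001 -1.   ]
```

View pics/s4.png

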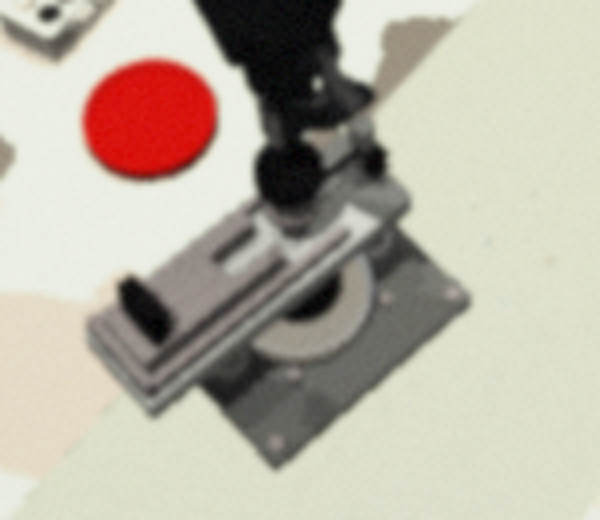

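The lock is out, with the fin at (145,310) and the slide against the end block. The fingertips at (290,130) stand above the knob at (288,175).

Call:
servo_tool(
  rows=[
    [0, 0, 0.25, 0, 0, 0, 0],
    [0, 0, 0.25, 0, 0, 0, 0],
    [0, 0, 0.25, 0, 0, 0, 0],
    [0, 0, 0.25, 0, 0, 0, 0],
    [0, 0, 0, 0, 0, 0, 0],
    [0, 0, 0, 0, 0, 0, 0],
  ],
)

```text
t: 8.45
eef_pos: [0.5233, 0.0521, 0.1723]
ee_rot: [[0.18, 0.984, -0.001], [0.984, -0.18, 0.0], [-0.0, -0.001, -1.0]]
wrist_force: [-0.4, 0.6, -0.4]
gripper_width: 0.0001
grip_force: 0.0
```

Call:
servo_tool(
  rows=[
    [0, 0, 0.03, 0, 0, 0, 0],
    [0, 0, 0.03, 0, 0, 0, 0],
    [0, 0, 0, 0, 0, 0, 0],
  ],
)

```text
t: 8.75
eef_pos: [0.5234, 0.052, 0.1708]
ee_rot: [[0.18, 0.984, 0.0], [0.984, -0.18, 0.0], [0.0, 0.0, -1.0]]
wrist_force: [-1.0, -0.5, 0.2]
gripper_width: 0.0003
grip_force: 0.0
```

Call:
servo_tool(
  rows=[
    [0, 0, 0.03, 0, 0, 0, 0],
    [0, 0, 0.03, 0, 0, 0, 0],
    [0, 0, 0, 0, 0, 0, 0],
  ],
)

```text
t: 9.05
eef_pos: [0.5233, 0.052, 0.1688]
ee_rot: [[0.18, 0.984, -0.0], [0.984, -0.18, 0.0], [-0.0, -0.0, -1.0]]
wrist_force: [-0.1, -0.9, 0.2]
gripper_width: -0.0002
grip_force: 0.0
```

Call:
servo_tool(
  rows=[
    [0, 0, 0.03, 0, 0, 0, 0],
    [0, 0, 0.03, 0, 0, 0, 0],
    [0, 0, 0, 0, 0, 0, 0],
  ],
)

```text
t: 9.35
eef_pos: [0.5234, 0.052, 0.1671]
ee_rot: [[0.18, 0.984, 0.0], [0.984, -0.18, 0.0], [0.0, 0.0, -1.0]]
wrist_force: [0.2, -0.4, 3.4]
gripper_width: 0.0001
grip_force: 1.2
```

Call:
servo_tool(
  rows=[
    [0, 0, 0.06, 0, 0, 0, 0],
    [0, 0, 0.06, 0, 0, 0, 0],
    [0, 0, 0.06, 0, 0, 0, 0],
    [0, 0, 0.06, 0, 0, 0, 0],
    [0, 0, 0.05, 0, 0, 0, 0],
    [0, 0, 0, 0, 0, 0, 0],
    [0, 0, 0, 0, 0, 0, 0],
  ],
)

```text
t: 10.05
eef_pos: [0.5234, 0.0521, 0.1587]
ee_rot: [[0.18, 0.984, 0.0], [0.984, -0.18, -0.0], [0.0, 0.0, -1.0]]
wrist_force: [-2.8, -0.2, 7.2]
gripper_width: 0.0
grip_force: 4.2
```

Call:
servo_tool(
  rows=[
    [0, 0, 0.05, 0, 0, 0, 0],
    [0, 0, 0.05, 0, 0, 0, 0],
    [0, 0, 0, 0, 0, 0, 0],
    [0, 0, 0, 0, 0, 0, 0],
  ],
)

```text
t: 10.45
eef_pos: [0.5235, 0.052, 0.1558]
ee_rot: [[0.18, 0.984, 0.001], [0.984, -0.18, -0.0], [0.0, 0.001, -1.0]]
wrist_force: [-2.5, -0.2, 11.2]
gripper_width: -0.0002
grip_force: 5.1
```

Run:
```python
from h import *
s=snap('scene'); save('s5.png',s['image'][240:340,190:300],6)
st=r.get_state();print(st['t'],st['eef_pos'],st['wrist_force'])
```

```text
10.5 [0.523486   0.05204602 0.15584964] [-2.46248574 -0.77195254 10.85825046]
```

View pics/s5.png

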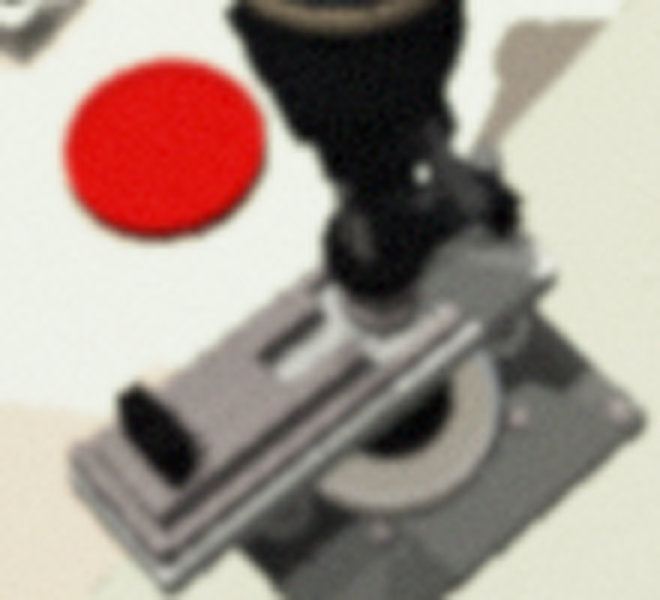

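The knob at (370,250) is pressed about 12 mm. The force is about 11 N, the lock is still out and nothing else has moved, so I hand it in.

```bash
python3 -c "
from workcell import r
print(r.hand_in())"
```

```text
the job is handed in; nothing more can be done
None
```

I pushed the lock out to its end stop, then pressed the knob about 12 mm (11 N) and was still holding it there when I handed in at about 10.5 s. I judged the depth from fingertip height and force, because the pointer between the ribs was not clearly visible in the last picture.

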